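Seat a taper arbor in a drill chuck

TASK

The drill chuck is clamped in the vise with its tapered socket up. Take the thicker arbor from the wooden rack, set its short nose in the socket and let go, then tap it down with the end of the brass bar, firmly but never with more than 30 N, until it goes no deeper and its taper alone holds it. Stand the bar upright on the bench again and leave everything else where it is.

Things in the scene. Friction and masses are not known exactly. Their poses are not given: they have to be found in the camera images.
- arbor_mid (a point): the thicker of two steel arbors, 106 mm long, 0.18 kg, upright in a hole of the wooden rack with its collar resting on the rack's top. Upward: short tapered nose 30 mm, collar 8 mm high and 21 mm wide, then a slim taper shank 68 mm long, 17.8 mm wide at the collar and 14.6 mm at its flat top. This point is its centre, on its axis, 53 mm from either end; z runs up the axis
- arbor_collar (a point): point on the same arbor's axis at the underside of its collar, 30 mm above the nose's tip. The nose is 11 mm wide at its chamfered tip, 14 mm just above it and 16 mm under the collar
- chuck_mouth (a point): centre of the mouth of the chuck's tapered socket, in its level back face 108 to 117 mm above the bench; 18 mm wide at the lip, 15.5 mm just inside, tapered like the nose. Laid in, the nose stops with the collar's underside 4 to 9 mm above this face: the fit differs, so depth does not tell. Taps sink it about 1 mm per 12 N and it stays; after one or two taps of 17 to 23 N it grips and is home
- bar_mid (a point): brass drift bar, a plain cylinder of diameter 30 mm and 110 mm length, 0.62 kg, standing upright on the bench. This point is its centre, 55 mm above its lower end. Either flat end may be used to tap on the arbor's flat top
- rack: hardwood rack, a block 64 mm (its x) by 190 mm (its y), 46 mm high, fixed to the bench, with three holes in a row along its y axis at -60, 0 and +60 mm; origin under its centre. The two arbors stand in two of the holes, either way round
- thin_arbor: the thinner arbor, 94 mm long, shank diameter 12 mm narrowing to 9 mm; it does not belong to this chuck and stays in the rack. Origin at its nose's tip
- heel_a: stacked-leather heel block, 58 x 56 mm, 52 mm high, standing on the bench; leave it. Origin under its centre
- heel_b: stacked-leather heel block, 58 x 56 mm, 44 mm high; leave it. Origin under its centre
- sole_a: moulded plywood shoe sole, 230 x 78 mm, 24 mm high, lying on the bench; leave it. Origin under its centre, x towards the toe
- chuck_key: T-shaped chuck key, 90 x 80 mm, 17 mm high, lying on the bench; leave it. Origin under its centre
- drill: twist drill 117 mm long, diameter 10 mm, lying along its x; leave it. Origin under its centre
- oil_can: clear oil bottle, diameter 52 mm, 115 mm high; leave it. Origin under its centre
- hammer: small hammer 250 mm long, lying along its x; leave it. Origin under its centre
- vise: grey drill vise fixed to the bench on a plywood packing board 240 x 130 mm; vise 215 x 84 mm, its jaws 72 to 81 mm above the bench. Between the jaws stands the steel drill chuck, 46 mm in diameter, its socket upward. Origin under the chuck's axis on the packing board; x runs along the vise, away from the screw handle
There are look-alikes about, which are no part of the job. Of the things that look like the part that bears bar_mid, take the one that is nearest to the robot's base at the start.

How it is judged:
On the way, in this order (a step that is already met when the one before it is completed fails the run):
1. the arbor stands in the chuck's socket, let go (z of arbor_collar in the frame of chuck_mouth below 0.012 m and horizontal distance between arbor_collar and chuck_mouth below 0.003 m and contact force between the fingers and arbor below 0.1 N), for 0.2 s.
2. the bar taps on the arbor standing in the socket (contact force between bar and arbor above 6 N and z of arbor_collar in the frame of chuck_mouth below 0.012 m).
At the end, for the whole second after the job is handed in: the arbor is upright in the socket, axis within 2 mm of the socket's, collar under 12 mm above the face, and its taper grips: arbor and chuck press on each other with over 28 N summed over their contacts (by weight: 20); the bar stands upright and still on the bench; the thin arbor is in the rack (contact force between arbor and vise above 28 N and z of arbor_collar in the frame of chuck_mouth below 0.012 m and horizontal distance between arbor_collar and chuck_mouth below 0.002 m and angle between each of arbor_mid, bar_mid's own z axis and vertical below 0.05 rad and height (world z) of bar_mid below 0.058 m and linear speed of bar below 0.01 m/s and horizontal distance between thin_arbor and rack below 0.075 m); the robot touches nothing.
It fails at once if the bar pushes on the arbor with more than 30 N (contact force between bar and arbor above 30 N).
It fails at once if a bystander is moved by more than 30 mm (distance of any of thin_arbor, heel_a, heel_b, sole_a, chuck_key, drill, oil_can, hammer from where it was at the start of the episode above 0.03 m).
It also fails if it takes over 61 s, if anything falls off the work surface, if the arm or the gripper's body presses on something with over 40 N, if the wrist force passes 120 N, or if a joint passes its speed limit or range.

ROBOT

A 6-joint arm with a two-finger parallel gripper is mounted at the origin on the work surface. World frame = base frame: x ahead of the robot, y to its left, z up, the work surface at z = 0. Lengths are in m, angles in rad, forces in N, time in s.
With the tool pointing down it reaches from about 0.325 to 0.775 m from the base axis. Payload 9.3 kg.
Tool frame: the origin (TCP) lies on the mounting face of the last link; the fingertips stand 173 mm ahead of it and the grasp point (between the pads) lies r.grip_depth ahead of it (r.grip_depth is the distance from the TCP to the grasp point, in m); z points along the fingers, y is the direction in which the jaws open and shut (so a half turn about z gives the same grasp; the last joint's range is limited). The gripper opens to 85 mm and grips with 20 to 120 N. Pads are 22 mm wide; open, the fingers measure 114 mm over their backs; the gripper's body (76 mm by 85 mm) begins 54 mm behind the grasp point. The pads swing forward as they close: fully open they stand 13 mm farther back than shut.
Start: joints at [-1.289, 0.259, 0.021, 1.334, 0, 1.418], TCP at [0.232, -0.499, 0.405] pointing down, gripper open.
Joint ranges: [-3.04, 3.04], [-0.91, 1.82], [-1.04, 1.36], [-1.92, 1.95], [-1.52, 1.45], [-3.14, 3.14]. Speed limits (rad/s): [2.22, 2.22, 2.79, 3.14, 3.14, 3.14].

INTERFACE

Orientations are given as a 3x3 rotation matrix whose columns are the frame's x, y, z axes.
In Python, from cell import r, gripper_to, kin, optics gives the robot as it stands. The module is installed in compiled form; this text tells all that it offers. Calls block until the motion is done:
- r.move_pose(position, orientation): joint-space move of the TCP to a pose.
- r.move_linear(position, ori=None, velocity=0.15): straight line of the TCP; ori=None keeps the orientation; velocity is the mean speed in m/s.
- r.goto_joints(angles): joint-space move.
- gripper_to(opening, squeeze=None): opening from 0.0 (shut) to 1.0 (fully open); squeeze is the grip in N (None keeps the last); returns when the fingers have stopped.
- r.hold(seconds).
- kin.solve_ik(position, orientation): joint angles nearest the present ones, or None.
- optics.camera(name): name is "scene" or "top"; returns a dict with "color" (400x640x3 uint8, blue, green, red), "z_map" (400x640 float32, m along the optical axis (not along the pixel's ray), 0 where there is no reading), "fx", "fy", "cx", "cy" (pixels), "rvec" (rotation vector, rad) and "tvec" (3), from world to camera coordinates, as OpenCV has them. Camera axes: x right, y down, z forward; pixel columns grow to the right and rows downward; lengths in m; the calibration is good to about 2 mm. A picture is of the moment at which its call begins.
A pose or a line that the arm cannot do raises r.MotionError and nothing moves.
- r.sign_off(): hands the job in, once; it reports no verdict.
Readings, each from a call of its own:
- r.get_time_s(): time.
- r.get_joint_pos(): joint angles.
- r.get_qvel(): joint speeds.
- r.get_effort(): joint torques, N m.
- r.get_tcp_pos(): TCP position.
- r.get_orientation(): TCP orientation.
- r.get_force(): force on the tool from outside, world axes, zero at the start.
- r.get_wrist_torque(): the same for the moment, N m.
- r.get_width(): opening from 0.0 (shut) to 1.0 (fully open).
Only numpy, scipy, OpenCV 4.12 (cv2) and the standard library are available. Lean on these libraries where they do the work, as an engineer would, in place of code of your own. Each camera call takes 0.05 s, during which the arm holds its last target. There are 200 camera calls.

## Working session

There is one attempt and no reset: what is moved stays moved. The work goes in short steps, each a Python script; the robot and the scene stay as the last script left them, time stands still between calls to the robot, and variables do not carry over. Pictures are saved under pics/ and viewed, about 8 in all and at most 12, crops included, and the job is handed in when it is done.

```bash
mkdir -p pics; cat > h.py <<'E'
import numpy as np, cv2
from cell import r, gripper_to, kin, optics
def cam(n):
    c=optics.camera(n); c['R']=cv2.Rodrigues(np.array(c['rvec'],float))[0]; c['t']=np.array(c['tvec'],float).ravel(); return c
def ray(c,u,v):
    d=c['R'].T@np.array([(u-c['cx'])/c['fx'],(v-c['cy'])/c['fy'],1.]); return -c['R'].T@c['t'],d
def onz(c,u,v,z):
    o,d=ray(c,u,v); return o+d*(z-o[2])/d[2]
def cloud(c):
    z=c['z_map'].astype(float); v,u=np.mgrid[:400,:640]
    P=np.stack([(u-c['cx'])/c['fx']*z,(v-c['cy'])/c['fy']*z,z],-1)
    W=(P-c['t'])@c['R']; W[z==0]=np.nan; return W
def proj(c,p):
    q=c['R']@np.array(p)+c['t']; return q[0]/q[2]*c['fx']+c['cx'],q[1]/q[2]*c['fy']+c['cy']
E
python3 - <<'E'
from h import *
import pickle
for n in('top','scene'):
    c=cam(n); cv2.imwrite(f'pics/{n}0.png',c['color']); pickle.dump(c,open(n+'0.pkl','wb'))
    print(n,-c['R'].T@c['t'],c['R'][2],c['fx'],(c['z_map']==0).mean())
print(r.grip_depth,r.get_time_s(),r.get_orientation(),r.get_force())
E
```

```text
top [ 0.36119907 -0.03373924  1.11291184] [ 0.17745207  0.01495522 -0.98401581] 392.7555815205693 0.00409375
scene [ 1.38866926 -0.1763542   0.74515155] [-0.78784671  0.15594365 -0.59580125] 391.67432833273716 0.0039453125
0.1547 0.1 [[ 9.06973384e-01  4.21187809e-01 -3.33131661e-04]
 [ 4.21187889e-01 -9.06972596e-01  1.21348099e-03]
 [ 2.08962111e-04 -1.24090598e-03 -9.99999208e-01]] [-0.80354308 -0.44593103  0.15143715]
```

View pics/top0.png

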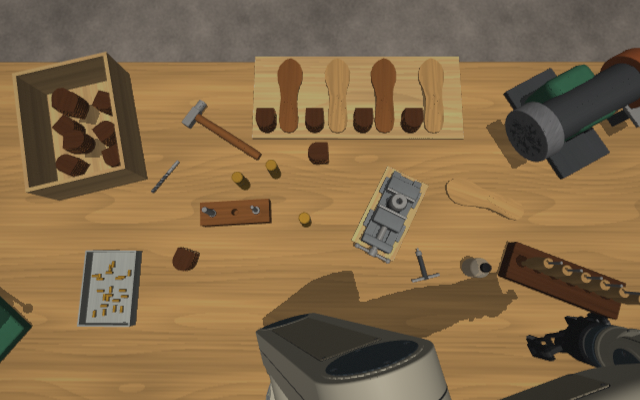

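View pics/scene0.png

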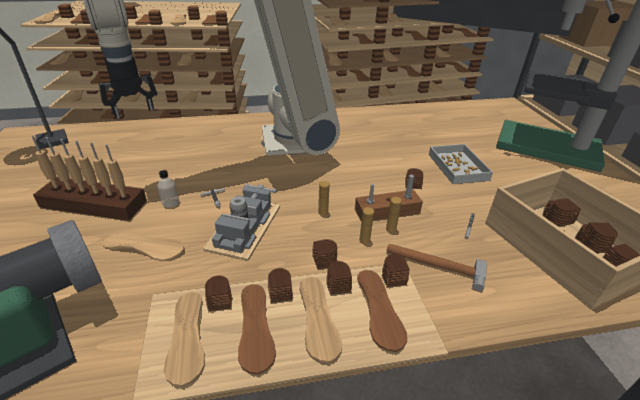

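Top view: rack at (235,212) with arbors at (210,211) and (255,210). The vise and chuck are at (398,202). There are three brass bars, at (305,219), (238,180) and (272,168). The one at (305,219) looks nearest the base. I'll measure it and confirm in a crop.

```bash
python3 - <<'E'
from h import *
import pickle
C={n:pickle.load(open(n+'0.pkl','rb')) for n in('top','scene')}
W={n:cloud(C[n]) for n in C}
np.set_printoptions(precision=4,suppress=True)
t=C['top'];w=W['top']
print('bench z',[np.nanmedian(W[n][sl][...,2]) for n,sl in(('top',np.s_[225:240,150:190]),('scene',np.s_[200:215,270:300]))])
def clus(n,x0,x1,y0,y1,zlo,zhi):
    w=W[n]; m=(w[...,0]>x0)&(w[...,0]<x1)&(w[...,1]>y0)&(w[...,1]<y1)&(w[...,2]>zlo)&(w[...,2]<zhi)
    nn,lab,st,ce=cv2.connectedComponentsWithStats(m.astype(np.uint8))
    for i in range(1,nn):
        if st[i,4]>=3:
            p=w[lab==i]; print(n,ce[i],st[i],'mean',p.mean(0),'min',p.min(0),'max',p.max(0))
for n in C:
    print('bars'); clus(n,.25,.75,0,.5,.095,.125)
    print('rack'); clus(n,.25,.75,0,.5,.035,.055)
    print('chuck');clus(n,.3,.7,-.25,-.0,.098,.125)
# vertical window for chuck
def crop(n,u0,u1,v0,v1,k,f):
    return cv2.resize(C[n]['color'][v0:v1,u0:u1],None,fx=k,fy=k,interpolation=cv2.INTER_CUBIC)
a=crop('top',195,325,160,235,6,0); b=crop('top',350,430,165,265,3,0)
s1=crop('scene',310,430,170,250,3,0); s2=crop('scene',200,285,175,255,3,0)
im=np.zeros((600,800,3),np.uint8)
a=cv2.resize(a,(520,300)); im[:300,:520]=a; im[:300,540:540+240]=b; im[310:550,:360]=s1; im[310:550,380:635]=s2
cv2.imwrite('pics/crop1.png',im)
E
```

```text
bench z [np.float64(0.00037597017159497883), np.float64(0.0019741220739149263)]
bars
top [127.6053 165.3816] [124 158   8  15  76] mean [0.62   0.4956 0.1098] min [0.6036 0.4898 0.0951] max [0.6407 0.4998 0.1241]
top [270.9286 165.4732] [265 160  12  12 112] mean [0.6212 0.1152 0.1088] min [0.6078 0.1016 0.0956] max [0.6373 0.1312 0.1147]
top [237.2212 177.5044] [232 172  12  12 113] mean [0.5883 0.2029 0.1089] min [0.5746 0.1888 0.0953] max [0.6038 0.2172 0.1158]
top [205.7209 210.2093] [202 207   9   7  43] mean [0.5004 0.2789 0.115 ] min [0.4937 0.274  0.0951] max [0.5079 0.2876 0.1241]
top [252.25   207.5625] [250 206   5   4  16] mean [0.5091 0.1607 0.1067] min [0.5051 0.1575 0.0988] max [0.5133 0.1664 0.1126]
top [303.9455 218.1364] [299 213  11  12 110] mean [0.4819 0.0259 0.1092] min [0.4677 0.0128 0.0973] max [0.4956 0.0389 0.1153]
rack
top [265.6667 128.6667] [260 127  12   4  30] mean [0.7462 0.1431 0.0442] min [0.7428 0.1273 0.0355] max [0.7496 0.1599 0.0538]
top [311.7727 128.9545] [308 127   8   5  22] mean [0.7452 0.0112 0.0453] min [0.7426 0.0017 0.0354] max [0.7485 0
[... 3352 characters left out ...]
 0.035 ] max [0.5005 0.0398 0.0547]
scene [493.2424 215.2424] [488 210  12  11  66] mean [0.6248 0.4952 0.045 ] min [0.6056 0.4888 0.036 ] max [0.6465 0.4998 0.055 ]
scene [392.0667 220.3667] [387 216  12   9  60] mean [0.6006 0.1991 0.0449] min [0.5846 0.1881 0.0353] max [0.6075 0.2155 0.0549]
scene [365.1746 231.5556] [360 228  12   8  63] mean [0.6339 0.1113 0.0448] min [0.6189 0.1    0.0357] max [0.6389 0.1281 0.0549]
scene [332.084  247.1597] [327 239  10  19 119] mean [0.6843 0.0087 0.0505] min [0.6548 0.     0.0366] max [0.706  0.0199 0.055 ]
chuck
scene [237.6416 202.474 ] [230 196  17  14 173] mean [ 0.5338 -0.2194  0.1074] min [ 0.508  -0.2404  0.098 ] max [ 0.5536 -0.1978  0.113 ]
```

View pics/crop1.png

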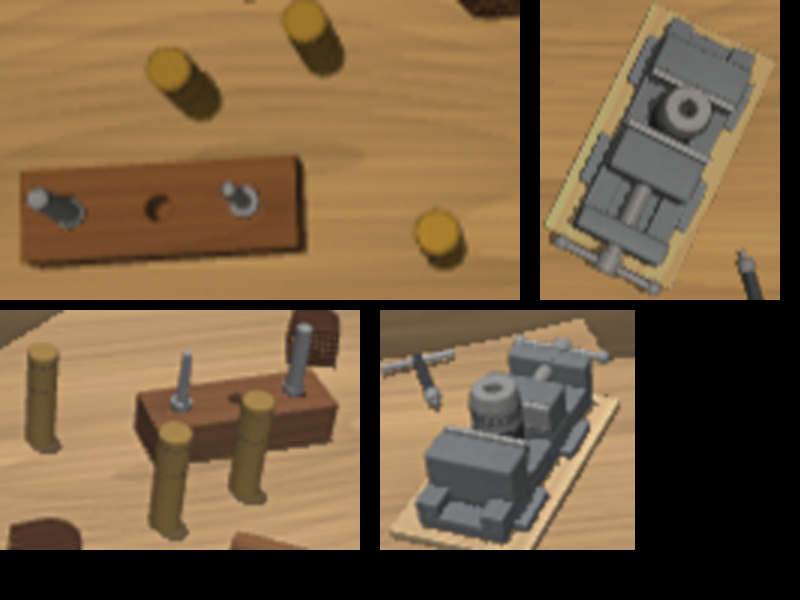

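Mapping top → scene pixels:
- **Thick arbor:** (206,210) → (410,179). Its top is at about 0.123 m, against 0.122 expected. The other arbor, at (252,208), is thin with its top at about 0.112, so it stays.
- **Bars:** their base distances are about 0.48, 0.62 and 0.63 m, so I take the one at (305,219). The crop confirms it is a plain brass cylinder standing alone.

The two cameras disagree by about 5 mm in x, so I'll use the mean and close the jaws along x. Next I refine the positions and check IK.

```bash
cat >> h.py <<'E'
def down(a):  # tool pointing down, jaw axis y at angle a in world
    y=np.array([np.cos(a),np.sin(a),0]); z=np.array([0,0,-1.]); return np.stack([np.cross(y,z),y,z],1)
def topc(c,x,y,rad,zlo,zhi):
    w=cloud(c); m=(np.hypot(w[...,0]-x,w[...,1]-y)<rad)&(w[...,2]>zlo)&(w[...,2]<zhi)
    p=w[m]; v,u=np.nonzero(m); return p,np.array([u.mean(),v.mean()]),len(p)
E
python3 - <<'E'
from h import *
import pickle
np.set_printoptions(precision=4,suppress=True)
for n in('top','scene'):
    c=pickle.load(open(n+'0.pkl','rb')); w=cloud(c)
    m=(w[...,0]>.44)&(w[...,0]<.57)&(w[...,1]>.1)&(w[...,1]<.34)&(abs(w[...,2]-.046)<.004)
    rc=cv2.minAreaRect((w[m][:,:2]*1000).astype(np.float32)); print(n,'rack',rc)
    for nm,a in(('bar',(.485,.025,.03,.107,.114)),('chuck',(.529,-.218,.03,.107,.117)),('arb',(.503,.279,.02,.119,.127)),('thin',(.51,.16,.02,.106,.114))):
        p,uv,k=topc(c,*a); mid=(np.percentile(p,2,0)+np.percentile(p,98,0))/2
        print(nm,'cloud mid',mid,'med',np.median(p,0),'px',uv,k,'ray',onz(c,*uv,np.median(p[:,2])))
for nm,(x,y,z) in dict(arb=(.503,.279,.095),arbhi=(.503,.279,.24),ch=(.529,-.218,.17),chhi=(.529,-.218,.30),bar=(.485,.025,.08),barhi=(.529,-.218,.30)).items():
  for a in(0,np.pi):
    q=kin.solve_ik([x,y,z+r.grip_depth],down(a)); print(nm,a,q)
E
```

```text
top rack ((505.50390625, 222.04119873046875), (64.66044616699219, 190.378173828125), 3.7594611644744873)
bar cloud mid [0.4823 0.0259 0.1102] med [0.4823 0.0259 0.1095] px [303.7959 217.8163] 98 ray [0.4826 0.0263 0.1095]
chuck cloud mid [ 0.5276 -0.2189  0.1105] med [ 0.5276 -0.2189  0.1093] px [398.8725 201.1745] 149 ray [ 0.5271 -0.2187  0.1093]
arb cloud mid [0.5011 0.2815 0.122 ] med [0.5011 0.2814 0.1216] px [204.     209.5833] 24 ray [0.501  0.2814 0.1216]
thin cloud mid [0.5092 0.1621 0.1101] med [0.5098 0.1612 0.109 ] px [251.7 207.3] 10 ray [0.5094 0.1618 0.109 ]
scene rack ((506.3718566894531, 220.80364990234375), (69.7994384765625, 193.17857360839844), 2.810696840286255)
bar cloud mid [0.4861 0.0239 0.1102] med [0.4871 0.0236 0.1105] px [323.4528 183.7358] 53 ray [0.4868 0.0239 0.1105]
chuck cloud mid [ 0.5299 -0.2203  0.1097] med [ 0.5323 -0.2202  0.1103] px [237.2411 201.1071] 112 ray [ 0.5315 -0.2201  0.1103]
arb cloud mid [0.5043 0.2807 0.1224] med [0.504  0.2799 0.1226] px [411.1429 175.9286] 14 ray [0.5039 0.2802 0.1226]
thin cloud mid [0.5115 0.1607 0.1087] med [0.5125 0.1607 0.1101] px [372.     184.7143] 7 ray [0.5125 0.1605 0.1101]
arb 0 [ 0.3606  0.3877 -0.199   0.9842  0.      1.9314]
arb 3.141592653589793 [ 0.3606  0.3877 -0.199   0.9842  0.     -1.2102]
arbhi 0 [0.3606 0.3047 0.0613 1.3274 0.     1.9314]
arbhi 3.141592653589793 [ 0.3606  0.3047  0.0613  1.3274  0.     -1.2102]
ch 0 [-0.5375  0.3298 -0.0831  1.1579  0.      1.0333]
ch 3.141592653589793 [-0.5375  0.3298 -0.0831  1.1579  0.     -2.1083]
chhi 0 [-0.5375  0.2892  0.1902  1.4718  0.      1.0333]
chhi 3.141592653589793 [-0.5375  0.2892  0.1902  1.4718  0.     -2.1083]
bar 0 [-0.1215  0.2672 -0.4313  0.8723  0.      1.4493]
bar 3.141592653589793 [-0.1215  0.2672 -0.4313  0.8723  0.     -1.6923]
barhi 0 [-0.5375  0.2892  0.1902  1.4718  0.      1.0333]
barhi 3.141592653589793 [-0.5375  0.2892  0.1902  1.4718  0.     -2.1083]
```

```bash
python3 - <<'E'
from h import *
np.set_printoptions(precision=4,suppress=True)
g=r.grip_depth;R=down(0);x,y=.5025,.281
print(r.get_time_s()); r.move_pose([x,y,.18+g],R); print(r.get_time_s(),r.get_force(),r.get_tcp_pos())
r.move_linear([x,y,.098+g]); f0=np.array(r.get_force()); print(r.get_time_s(),f0)
gripper_to(0.0,20); r.hold(.1); print(r.get_time_s(),r.get_width(),r.grip_depth,np.array(r.get_force())-f0,r.get_wrist_torque())
E
```

```text
0.1
3.0083 [0.6841 0.0882 0.3791] [0.5029 0.2804 0.3347]
3.7083 [-0.9799  0.2629 -0.3346]
4.4417 0.17679853302607404 0.1547 [-0.486  -0.8543  5.3154] [-0.0552  0.458  -0.0022]
```

```bash
python3 - <<'E'
from h import *
import pickle
np.set_printoptions(precision=4,suppress=True)
g=r.grip_depth;R=down(0);x,y=.5025,.281
gripper_to(0.0,60); r.move_linear([x,y,.25+g],velocity=.2); print(r.get_time_s(),r.get_width(),r.get_force())
r.move_pose([.5293,-.2194,.225+g],R)
r.hold(.3); print(r.get_time_s(),r.get_tcp_pos(),r.get_force())
c=cam('scene'); pickle.dump(c,open('scene1.pkl','wb')); t=cam('top'); pickle.dump(t,open('top1.pkl','wb'))
a=cv2.resize(c['color'][110:270,180:320],None,fx=4,fy=4,interpolation=cv2.INTER_CUBIC)[:600]
b=cv2.resize(t['color'][150:260,340:410],None,fx=3,fy=3,interpolation=cv2.INTER_CUBIC)
im=np.zeros((600,800,3),np.uint8); im[:a.shape[0],:560]=a; im[:330,570:780]=b; cv2.imwrite('pics/hover.png',im)
for n,cc in(('s',c),('t',t)): print(n,proj(cc,[.5293,-.2194,.143]),proj(cc,[.5293,-.2194,.18]),proj(cc,[.5293,-.2194,.11]))
# column of arbor points between nose and gripper
w=cloud(c); 
for zz in np.arange(.14,.205,.008):
    m=(np.hypot(w[...,0]-.535,w[...,1]+.219)<.03)&(abs(w[...,2]-zz)<.004); p=w[m]
    if len(p): print(round(zz,3),len(p),p[:,:2].min(0),p[:,:2].max(0),p[:,1].mean(), np.nonzero(m)[1].mean())
E
```

```text
5.5667 0.16364675443658977 [ 0.2024  0.1988 -2.2857]
7.6917 [ 0.5295 -0.2189  0.3798] [-0.4567  0.6188 -1.7965]
s (np.float64(236.23649059375958), np.float64(190.6370854531135)) (np.float64(234.77066725794128), np.float64(178.9278136015809)) (np.float64(237.49185698686983), np.float64(200.6651877564511))
t (np.float64(401.5475562904877), np.float64(198.1369725767553)) (np.float64(404.4213047842745), np.float64(195.52347233884433)) (np.float64(399.158604347107), np.float64(200.30957970847967))
0.14 1 [ 0.5329 -0.2148] [ 0.5329 -0.2148] -0.21483449121580359 238.0
0.148 13 [ 0.5299 -0.2246] [ 0.5368 -0.2117] -0.21833679151913274 236.46153846153845
0.156 13 [ 0.5301 -0.2261] [ 0.5389 -0.2133] -0.21874112405067517 236.0
0.164 15 [ 0.5308 -0.2257] [ 0.5389 -0.2125] -0.21841014043941478 235.8
0.172 11 [ 0.5316 -0.227 ] [ 0.5395 -0.2093] -0.21875651767953652 235.36363636363637
0.18 24 [ 0.5302 -0.2291] [ 0.5396 -0.2088] -0.21843258745615937 235.20833333333334
0.188 19 [ 0.5292 -0.226 ] [ 0.5393 -0.2104] -0.2179974814465919 235.05263157894737
0.196 21 [ 0.5294 -0.2273] [ 0.5392 -0.212 ] -0.21917638326751282 234.23809523809524
0.204 6 [ 0.536  -0.2261] [ 0.5432 -0.2117] -0.21983729529551585 233.66666666666666
```

View pics/hover.png

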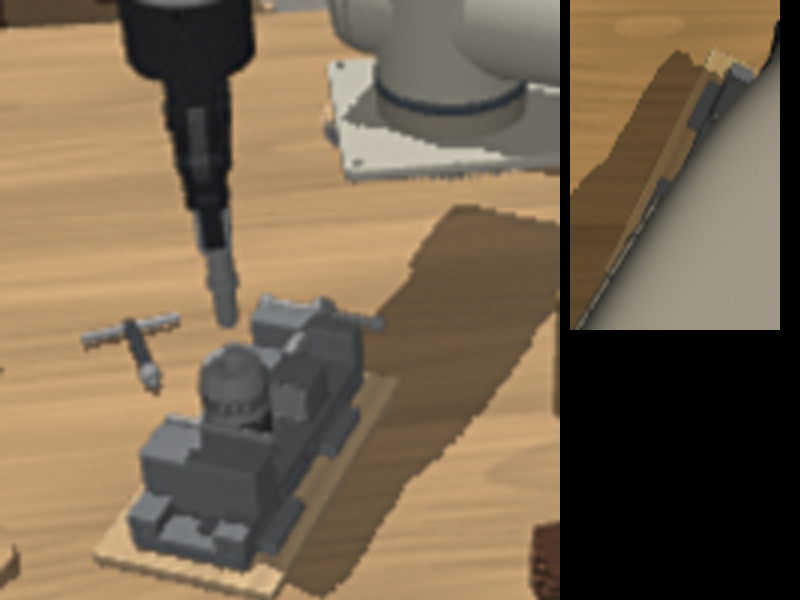

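Scene crop: the nose tip is at about crop (232,325), i.e. (238,191). The chuck mouth is below it at (237,201). The arbor is upright and about 1.2 mm too far in +y relative to the chuck. I'll correct that and lower it under force watch.

```bash
python3 - <<'E'
from h import *
np.set_printoptions(precision=4,suppress=True)
g=r.grip_depth;x,y=.5293,-.2206
r.move_linear([x,y,.200+g],velocity=.1); r.hold(.15); f0=np.array(r.get_force()); print(r.get_time_s(),f0,r.get_tcp_pos())
z=.200
while z>.160:
    z-=.0015; r.move_linear([x,y,z+g],velocity=.04); f=np.array(r.get_force())-f0
    if abs(f).max()>1.5: print(round(z,4),f,r.get_tcp_pos()-np.array([0,0,g]))
    if f[2]>5 or abs(f[:2]).max()>5: break
print(r.get_time_s(),z,r.get_wrist_torque())
E
```

```text
8.3417 [-0.4093  0.4493 -2.072 ] [ 0.5294 -0.2207  0.3554]
0.179 [-2.4244  0.0413  1.2908] [ 0.5292 -0.2205  0.1788]
0.1775 [-2.9303  1.2659  2.1009] [ 0.5291 -0.2205  0.1773]
0.176 [-4.5763  1.7523  1.9754] [ 0.5291 -0.2205  0.1759]
0.1745 [-5.1846  1.6247  2.7552] [ 0.5291 -0.2205  0.1744]
12.5917 0.1745 [0.6197 1.2457 0.0251]
```

```bash
python3 - <<'E'
from h import *
np.set_printoptions(precision=4,suppress=True)
g=r.grip_depth;x,y,z=.5293,-.2206,.1745; f0=np.array([-.41,.45,-2.07])
x-=.0008;y+=.0003
for i in range(14):
    r.move_linear([x,y,z+g],velocity=.04); f=np.array(r.get_force())-f0
    print(round(r.get_time_s(),2),np.round([x,y,z],4),f)
    if f[2]>6: break
    x+=np.clip(.0002*f[0],-.0006,.0006); y+=np.clip(.0002*f[1],-.0006,.0006)
    if abs(f[:2]).max()<4: z-=.0012
print(r.get_tcp_pos()-np.array([0,0,g]),r.get_wrist_torque())
E
```

```text
12.84 [ 0.5285 -0.2203  0.1745] [-1.4219  0.5173  0.99  ]
13.09 [ 0.5282 -0.2202  0.1733] [-0.3048  0.225  -0.0615]
13.34 [ 0.5282 -0.2202  0.1721] [ 0.1741 -0.0802  0.9714]
13.59 [ 0.5282 -0.2202  0.1709] [ 0.5496 -0.0496  0.1945]
13.84 [ 0.5283 -0.2202  0.1697] [ 0.2918 -0.2009  0.6741]
14.09 [ 0.5284 -0.2202  0.1685] [0.1147 0.2989 0.6028]
14.34 [ 0.5284 -0.2202  0.1673] [-0.9738  1.5061  2.9801]
14.59 [ 0.5282 -0.2199  0.1661] [-1.5192  0.907   8.5339]
[ 0.5282 -0.22    0.1668] [0.2645 0.5528 0.0157]
```

Seated, with low side forces. Releasing, lifting away and checking on the way to the bar.

```bash
python3 - <<'E'
from h import *
import pickle
np.set_printoptions(precision=4,suppress=True)
g=r.grip_depth;x,y=.5282,-.2200
r.move_linear([x,y,.1672+g],velocity=.04); print(r.get_force())
gripper_to(.5); r.hold(.3); print(r.get_time_s(),r.get_width(),r.get_force())
r.move_linear([x,y,.225+g],velocity=.2)
bx,by=.4838,.0245
gripper_to(1.0)
r.move_pose([bx,by,.17+g],down(0)); print(r.get_time_s())
c=cam('scene'); t=cam('top')
for n,cc in(('s',c),('t',t)):
    for zl,zh in((.155,.17),(.17,.184),(.184,.2)):
        p,uv,k=topc(cc,.53,-.219,.03,zl,zh)
        if k: print(n,k,uv,p.min(0),p.max(0),p.mean(0))
a=cv2.resize(c['color'][130:270,180:370],None,fx=4,fy=4,interpolation=cv2.INTER_CUBIC); cv2.imwrite('pics/seated.png',a)
E
```

```text
[-0.1307 -0.7747 -3.6081]
15.525 0.4995663526463077 [-0.3179 -0.1047 -0.3068]
17.4667
s 29 [235.3793 185.7241] [ 0.5294 -0.2276  0.1554] [ 0.5383 -0.2124  0.1695] [ 0.534  -0.2198  0.162 ]
s 28 [234.4643 181.1071] [ 0.5299 -0.2271  0.1701] [ 0.5383 -0.2138  0.1832] [ 0.5343 -0.2206  0.1767]
s 27 [234.4074 176.3704] [ 0.5224 -0.2257  0.1842] [ 0.537  -0.213   0.1937] [ 0.5315 -0.2194  0.1893]
t 12 [401.5    198.8333] [ 0.5189 -0.2227  0.1584] [ 0.5329 -0.2115  0.1687] [ 0.524  -0.2152  0.1639]
t 9 [402.7778 198.    ] [ 0.52   -0.223   0.1703] [ 0.53   -0.2119  0.1831] [ 0.5238 -0.2159  0.1769]
t 32 [404.9062 195.8125] [ 0.5201 -0.2259  0.184 ] [ 0.5339 -0.2124  0.1921] [ 0.5269 -0.2187  0.1893]
```

View pics/seated.png

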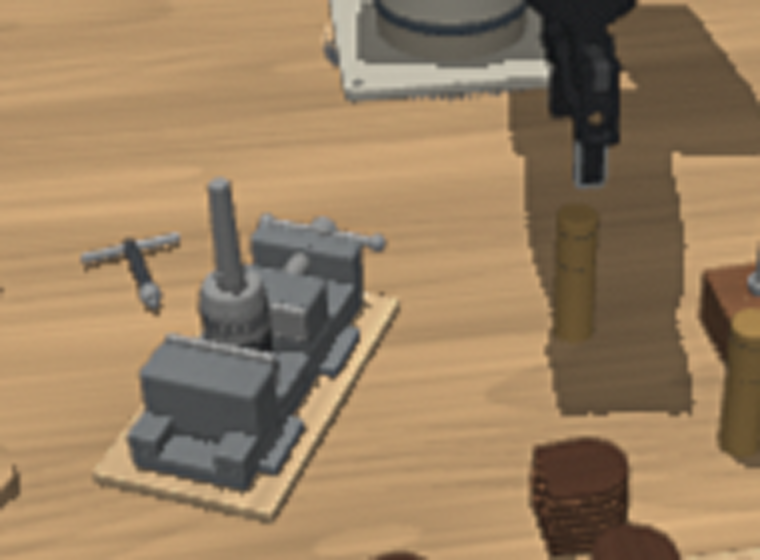

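Arbor stands upright and free in the chuck (crop (222,240)), with its top at about 0.192. The bar is at crop (577,270), under the gripper. Next: grasp the bar and hover over the arbor.

```bash
python3 - <<'E'
from h import *
np.set_printoptions(precision=4,suppress=True)
g=r.grip_depth;bx,by=.4838,.0245;R=down(0)
r.move_linear([bx,by,.078+g],velocity=.12); f0=np.array(r.get_force())
gripper_to(0,20); r.hold(.1); print(r.get_time_s(),r.get_width(),np.array(r.get_force())-f0,r.get_tcp_pos()-np.array([0,0,g]))
gripper_to(0,110); r.hold(.1); print(r.get_width(),np.array(r.get_force())-f0)
r.move_linear([bx,by,.30+g],velocity=.2)
r.move_pose([.5283,-.2201,.30+g],R); r.hold(.2); print(r.get_time_s(),r.get_force(),r.get_tcp_pos(),r.get_orientation()[:,2])
c=cam('scene'); w=cloud(c)
for zz in np.arange(.21,.3,.012):
    p,uv,k=topc(c,.53,-.219,.04,zz,zz+.012)
    if k: print(round(zz,3),k,uv,p[:,:2].min(0),p[:,:2].max(0),p.mean(0))
E
```

```text
19.1333 0.34282139200792333 [-2.4869 -1.1211  6.3049] [0.4838 0.0245 0.0783]
0.32576108451091296 [-4.2744 -0.0377  8.8438]
21.8833 [ 0.2132  0.3141 -5.4589] [ 0.5284 -0.2189  0.455 ] [ 0.0004 -0.0001 -1.    ]
0.222 41 [233.6829 164.7073] [ 0.531  -0.2313] [ 0.5445 -0.2036] [ 0.5403 -0.2172  0.2294]
0.234 55 [233.0545 160.7636] [ 0.5289 -0.2321] [ 0.5449 -0.203 ] [ 0.5396 -0.2175  0.2404]
0.246 45 [232.9333 156.6667] [ 0.5314 -0.2311] [ 0.5483 -0.2038] [ 0.5405 -0.2166  0.2525]
0.258 59 [232.     152.5424] [ 0.5294 -0.2324] [ 0.5454 -0.203 ] [ 0.5401 -0.2176  0.2638]
0.27 43 [231.9767 148.2558] [ 0.5304 -0.2326] [ 0.5453 -0.2037] [ 0.5397 -0.2164  0.2753]
0.282 46 [231.3913 144.7391] [ 0.5277 -0.2311] [ 0.5561 -0.203 ] [ 0.5465 -0.2164  0.2887]
0.294 54 [231. 141.] [ 0.5316 -0.2302] [ 0.5581 -0.2039] [ 0.549  -0.2161  0.2999]h.py:19: RuntimeWarning: Mean of empty slice.
  p=w[m]; v,u=np.nonzero(m); return p,np.array([u.mean(),v.mean()]),len(p)
  ret = ret.dtype.type(ret / rcount)
```

```bash
cat > tap.py <<'E'
from h import *
import sys
np.set_printoptions(precision=3,suppress=True)
g=r.grip_depth; x,y=.5283,-.2216; zs=float(sys.argv[1]); tgt=float(sys.argv[2])
r.move_linear([x,y,zs+g],velocity=.1); r.hold(.2)
f0=np.mean([(r.hold(.03),r.get_force())[1] for _ in range(4)],0); z=zs; log=[]
while z>zs-.02:
    f=np.array(r.get_force())-f0; log.append([round(z*1000,2),*np.round(f,1),round((r.get_tcp_pos()[2]-g)*1000,2)])
    if f[2]>=tgt or abs(f[:2]).max()>12: break
    z-=.0007 if f[2]<2 else (.0005 if f[2]<12 else .0003)
    r.move_linear([x,y,z+g],velocity=.02)
r.hold(.1); f=np.array(r.get_force())-f0
for l in log: print(*l)
print('held',f,r.get_tcp_pos()[2]-g)
r.move_linear([x,y,zs+g],velocity=.05); print('t',r.get_time_s(),'w',r.get_width(),'f0',f0,np.array(r.get_force())-f0)
E
python3 tap.py .2745 18.5
```

```text
274.5 -0.4 0.1 0.5 274.91
273.8 -0.4 -0.4 0.3 273.76
273.1 -0.6 -0.2 -0.1 273.05
272.4 -1.1 -0.1 -0.3 272.33
271.7 0.6 -0.2 0.8 271.65
271.0 0.3 0.2 -0.4 270.94
270.3 -0.5 0.3 -0.3 270.24
269.6 0.3 0.5 0.4 269.55
268.9 0.2 -0.1 2.7 269.13
268.4 0.0 -0.2 9.1 269.09
267.9 -0.9 -0.4 11.8 268.84
267.4 0.4 0.2 13.4 268.67
267.1 -0.8 -0.3 15.8 268.61
266.8 -0.0 -0.9 16.9 268.53
266.5 -0.9 -0.5 17.4 268.45
266.2 -0.9 0.3 20.3 268.36
held [-0.43  -0.225 17.973] 0.26836703404478796
t 26.8417 w 0.33121575018645083 f0 [ 0.17   0.162 -5.604] [-0.861 -0.025  0.072]
```

```bash
python3 tap.py .2700 20.5
```

```text
270.0 0.2 0.2 -1.1 269.99
269.3 0.3 -0.8 -0.7 269.26
268.6 -0.2 -0.6 0.5 268.63
267.9 0.2 0.7 6.8 268.48
267.4 -0.3 0.5 11.8 268.43
266.9 -0.7 0.7 13.0 268.4
266.6 -0.7 0.0 14.9 268.37
266.3 -0.7 -0.1 16.7 268.36
266.0 -0.9 -0.6 17.9 268.3
265.7 0.2 -0.2 20.3 268.31
265.4 -0.9 0.4 22.3 268.22
held [-0.75   0.194 22.063] 0.2682344387969457
t 30.275 w 0.3293451755681766 f0 [-0.076  0.319 -5.401] [-1.026 -0.261  0.519]
```

Only about 0.1 mm gain at 22 N. One more confirming tap.

```bash
python3 tap.py .2692 22
```

```text
269.2 -0.1 -0.1 0.0 269.07
268.5 1.1 0.2 1.2 268.54
267.8 0.6 0.3 7.7 268.4
267.3 0.4 -0.9 10.4 268.39
266.8 -1.3 1.1 13.4 268.29
266.5 -0.4 -0.4 16.2 268.31
266.2 -0.3 1.2 18.2 268.26
265.9 -1.4 -0.0 18.9 268.23
265.6 -1.2 0.4 21.2 268.18
265.3 -0.4 0.4 22.7 268.17
held [-0.733 -0.148 22.964] 0.268162344770011
t 33.4583 w 0.3304540542364143 f0 [-0.566  0.22  -5.401] [ 0.092 -0.879 -0.11 ]
```

```bash
python3 - <<'E'
from h import *
np.set_printoptions(precision=4,suppress=True)
g=r.grip_depth;bx,by=.4838,.0245;R=down(0)
r.move_linear([.5283,-.2216,.30+g],velocity=.15)
r.move_pose([bx,by,.22+g],R); r.move_linear([bx,by,.083+g],velocity=.1); r.hold(.2)
f0=np.array(r.get_force()); z=.083
while z>.074:
    z-=.0007; r.move_linear([bx,by,z+g],velocity=.02); f=np.array(r.get_force())-f0
    if f[2]>2.5: break
print(r.get_time_s(),z,f)
gripper_to(.7); r.hold(.3); print(r.get_time_s(),r.get_width(),r.get_force())
r.move_linear([bx,by,.26+g],velocity=.15); r.move_pose([.40,.12,.30+g],R); print(r.get_time_s())
c=cam('scene');t=cam('top')
for n,cc in(('s',c),('t',t)):
    for nm,a in dict(bartop=(.484,.025,.035,.106,.12),barlow=(.484,.025,.035,.03,.06),arbtop=(.529,-.219,.03,.184,.2),arblow=(.529,-.219,.02,.13,.15)).items():
        p,uv,k=topc(cc,*a)
        if k: print(n,nm,k,uv,p.min(0),p.max(0),p.mean(0))
cv2.imwrite('pics/end.png',c['color'])
a=cv2.resize(c['color'][130:270,180:370],None,fx=4,fy=4,interpolation=cv2.INTER_CUBIC); cv2.imwrite('pics/endc.png',a)
E
```

```text
38.3083 0.07809999999999996 [-3.1946 -0.8779  9.3289]
39.0167 0.7008691770332063 [ 0.3542  0.7834 -0.1931]
40.975
s bartop 58 [323.6207 183.8103] [0.4739 0.0108 0.1065] [0.5    0.0379 0.1137] [0.4875 0.0242 0.1106]
s barlow 81 [323.1605 203.5432] [0.4804 0.0104 0.0301] [0.5015 0.04   0.0599] [0.4946 0.0235 0.045 ]
s arbtop 25 [233.76 176.8 ] [ 0.5255 -0.2279  0.1842] [ 0.5392 -0.2153  0.1924] [ 0.5325 -0.2211  0.1889]
s arblow 41 [236.0732 193.0244] [ 0.5307 -0.2287  0.1301] [ 0.5402 -0.2123  0.1492] [ 0.5353 -0.2203  0.1396]
t bartop 103 [303.8544 217.8738] [0.4692 0.0129 0.1063] [0.4953 0.039  0.1138] [0.4825 0.0262 0.1097]
t barlow 13 [306.2308 224.8462] [0.4681 0.0125 0.0332] [0.4776 0.0367 0.0594] [0.471  0.0232 0.0464]
t arbtop 31 [405.3226 195.0968] [ 0.522  -0.2269  0.1849] [ 0.536  -0.2139  0.1928] [ 0.5287 -0.2198  0.189 ]
t arblow 18 [400.     200.3889] [ 0.52   -0.2254  0.1309] [ 0.5319 -0.2115  0.1489] [ 0.524  -0.2159  0.1403]
```

View pics/endc.png

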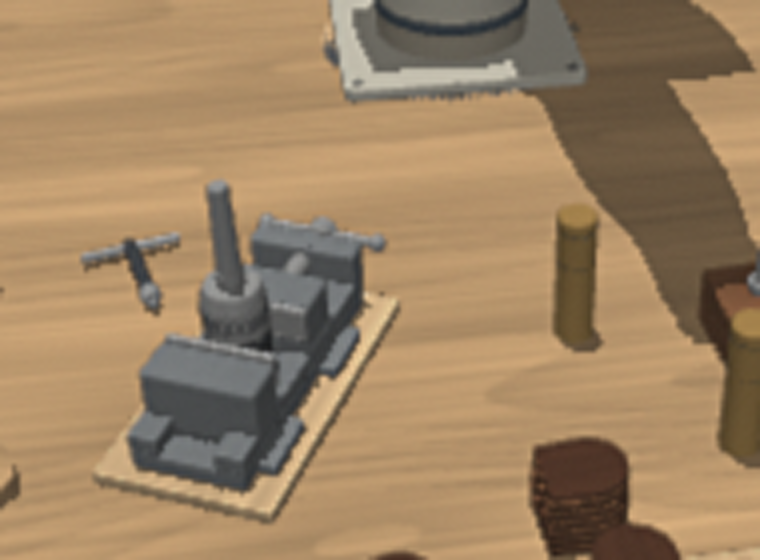

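View pics/end.png

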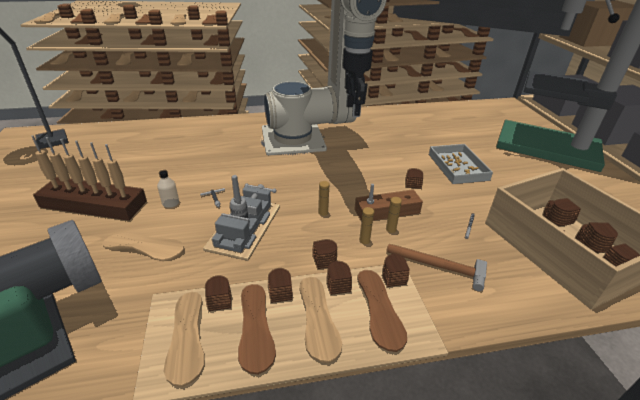

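The arbor is upright in the chuck (scene (237,195)), the bar stands at (323,200), the thin arbor is in the rack at (372,195), and the bystanders look unmoved. Handing in.

```bash
python3 -c "
from h import *
print(r.sign_off(), r.get_time_s())"
```

```text
the job is handed in; nothing more can be done
the job is handed in; nothing more can be done
```

The thicker arbor is seated in the chuck's socket and the bar is standing upright again where it started. I handed the job in at about 41 s. No verdict was reported.

- **Arbor:** I set its nose in the socket with a force-guided descent and let it go; it stood upright on its own. While seating it, I pushed down with about 8.5 N.
- **Taps:** I used the brass bar nearest the base for three taps, peaking at about 20, 22 and 23 N, all under the 30 N limit.
- **Depth:** The first tap sank the arbor about 0.8 mm, the second about 0.1 mm. On the third, the force-depth curve almost repeated the second (within about 0.1 mm), so I took it as home.
- **Last checks:** After the bar was set down, both cameras showed the arbor upright, with its top about 0.19 m above the bench. The bar's top was at 0.11 m. The thin arbor was still in the rack, the bystanders looked unmoved, and the gripper was clear of everything.

Not fully settled:
- **Taper grip:** I couldn't measure the over-28 N grip directly. It is inferred from the tap forces and the arbor no longer sinking.
- **Camera disagreement:** The two cameras differed by about 4 mm in x. I averaged them, and the forces while seating the arbor put the true position about 1 mm from that average.
- **Setting the bar down:** It met the bench with about 9 N before I released it, more than the 2.5 N I aimed for. I saw no ill effect.

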